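Take the vial from between the bottles to the photometer

ROBOT

A 7-joint arm with a two-finger parallel gripper is mounted at the origin on a cart in front of the work surface, level with it; the furniture and walls round the work are solid. World frame = base frame: x ahead of the robot, y to its left, z up, the work surface at z = 0. Lengths are in m, angles in degrees, forces in N, time in s.
With the tool pointing down it reaches from about 0.4 to 0.9 m from the base axis. Payload 5.5 kg.
Tool frame: the origin (TCP) lies between the finger pads; the fingertips stand robot.tcp_to_tips ahead of it and the grasp point (between the pads) lies 11 mm behind it (robot.tcp_to_tips is the distance from the TCP to the fingertips, in m); z points along the fingers, y is the line along which they close (so a half turn about z gives the same grasp; the last joint's range is limited). The gripper opens to 92 mm and grips with 3 to 60 N. Pads are 19 mm wide; open, the fingers measure 130 mm over their backs; the gripper's body (75 mm by 190 mm) begins 47 mm behind the grasp point.
Start: joints at [79.481, 28.699, -24.465, 88.831, 12.651, 65.22, -12.049], TCP at [0.281, -0.586, 0.235] pointing down, gripper open.
Joint ranges: [-164.97, 164.97], [-17.58, 116.51], [-87.97, 89.64], [11.32, 138.91], [-80.73, 260.73], [10.89, 115.49], [-147.41, 147.41]. Speed limits (degrees/s): [147.25, 147.25, 180, 180, 180, 180, 180].

INTERFACE

Orientations are given as [roll, pitch, yaw] about the fixed x, y, z axes, in that order (R = Rz(yaw) Ry(pitch) Rx(roll)).
In Python, from bench import readout, eyes, robot gives the robot as it stands. The module is installed in compiled form; this text tells all that it offers.
- The arm moves only by the tool arm_command, never from a script. Its argument "plan" is a list of rows, each a list of 3 entries, a list of its own where there are three numbers: the turn, a rotation vector about the world's x, y, z in rad, then the shift along the world's x, y, z in mm, then the opening, from 0 (shut) to 1 (fully open). In form: [[[rx, ry, rz], [x, y, z], jaw], ...]. A call has 1 to 5 rows; each row is the pose to reach, as a shift and turn from the pose commanded when the call began; what a row does not reach only later rows make up. A row lasts 1/8 s, in which the tool goes at most 62.5 mm and 10.7 degrees, less where a joint would pass 70% of its speed; a pose out of reach is approached as far as the arm can. A call with a gripper value outside its range is refused whole. The fingers move at their own pace and stop on an object; "squeeze" is the grip in N (left out, the last holds). Time passes only in rows, so rows that repeat a pose let the fingers close. It gives the time, the measured TCP pose, the force, the opening and the grip force at its end, in the units of the state.
- readout.sense(): the state, without advancing time (a new reading comes with each control period).
- eyes.grab_frame(name): name is "side" or "top" or "wrist"; returns the picture (384x512x3 uint8, red, green, blue); there is no depth.
- eyes.get_calibration(name): a dict with "fovy" (degrees; the focal length in pixels is half the picture's height over the tangent of half this angle, whatever the lens; pixels are square), "cx", "cy" (the principal point, pixels), "world_to_cam" (4x4, takes a point from world to camera coordinates); the wrist camera has in their place "T_tool_cam" (4x4, takes a point from camera to tool coordinates, whose origin is the TCP and whose axes are the flange's). Camera axes: x right, y down, z forward; pixel columns grow to the right and rows downward; lengths in m; the calibration is good to about 2 mm. A picture is of the moment at which its call begins: read the wrist's pose just before it. get_calibration takes no time and is no camera call.
- robot.hand_in(): hands the job in; it is judged then, once.
The state is a dict: "clock": time; "q": joint angles; "dq": joint speeds; "effort": joint torques, N m; "tcp_pos": TCP position; "ee_rot": TCP orientation; "wrist_force": force on the tool from outside, world axes, zero at the start; "moment": the same for the moment, N m; "gripper_width": finger opening in m; "grasp_force": force on a finger pad.
Only numpy, scipy, OpenCV 4.12 (cv2) and the standard library are available. Lean on these libraries where they do the work, as an engineer would, in place of code of your own. Each camera call takes 0.05 s, during which the arm holds its last target. There are 200 camera calls.

TASK

The sample vial stands low between the two taller amber bottles in the grey caddy, where it cannot be gripped: stand both bottles on the steel tray, then put the vial upright into the photometer's well. Set the black light shield over the vial so that it sits flat round the well's collar, and put each bottle back in the end of the caddy it came from. Keep all glass upright and leave the post holder and the tube rack where they stand.

Things in the scene. Friction and masses are not known exactly. Their poses are not given: they have to be found in the camera images.
- caddy: Grey caddy, fixed, 80 (x) x 178 (y) mm; origin under centre. Floor 4 mm. End pockets for bottles centred at y = +-52 mm, 59 x 55 mm at the floor, wider above; sloping rails 26 mm high. Middle place (vial) at the origin between ribs 13 mm high and two lugs 65 mm high at x = +-22.5 to 28.5, y = -23 to 23 mm: no finger room across x, so grip the vial along y with both bottles out; bottles across x.
- tray: Shallow stainless tray, fixed, 130 (x) x 200 (y) mm, rim 18 mm high, floor 3 mm thick; origin under its centre, z up. The side area for the two bottles, which fit side by side along its y. Empty at the start.
- photometer: White and grey photometer, fixed; origin on the axis of its round sample well, at bench level, z up. Deck 92 x 108 mm, 45 mm high; black collar round the well, 46 mm outside, 40 mm inside, 4 mm above the deck. Well 40 mm wide, floor 23 mm above the bench. Sloping console (not above the deck) towards -x; reaches 100 mm to -x, 58 mm to +x, 57 mm to each side.
- bottle_large: The narrow-necked amber glass bottle, the tallest: body 48 mm in diameter up to 66 mm high, then a shoulder and a black screw cap 32 mm in diameter, 104 mm high in all, 0.12 kg (may vary by a quarter). Origin at the centre of its underside, z up; round. Stands in one end pocket of the caddy, its underside 4 mm above the bench.
- bottle_little: The wide-mouthed amber glass bottle: body 42 mm in diameter up to 65 mm high, black screw cap 41 mm in diameter, nearly as wide as the body, 86 mm high in all, 0.09 kg (may vary by a quarter). Origin at the centre of its underside, z up; round. Stands in the other end pocket of the caddy.
- vial: Amber glass sample vial, the smallest of the three in the caddy, always in its middle place: body 27 mm in diameter up to 45 mm high, black cap 23 mm, 61 mm high in all, 0.035 kg. Origin at the centre of its underside (4 mm above the bench at the start), z up; round.
- light_shield: Light shield: black cup standing mouth down on the bench, 68 mm outside and 62 mm inside diameter, 50 mm high (46 mm inside), with a grey grip knob 26 mm in diameter and 20 mm high on top (50 to 70 mm above the rim), 0.07 kg. Origin at the centre of its mouth rim, z up; round.
- post_holder: Black post holder, a tube 25 mm in diameter and 52 mm high with a thumb screw to one side, bystander; origin at its underside. Must stay where it stands.
- tube_rack: Blue tube rack, bystander, 52 x 120 mm, 44 mm high, in front of the cabinet; origin at the centre of its underside. Must stay where it stands.
Mind the look-alikes: they are no part of the job. Leave any pink or purple look-alike of the vial alone.

How it is judged:
By the outcome, as a careful person would: the job done as asked, in the order asked, and still so for the second after the job is handed in, with the robot touching nothing.
It also fails if it takes over 136 s, if anything falls off the work surface, if the arm or the gripper's body presses on something with over 40 N, if the wrist force passes 120 N, or if a joint passes its speed limit or range.

## Working session

There is one attempt and no reset: what is moved stays moved. The work goes in short steps, Python scripts to look and compute and a tool call to move; the robot and the scene stay as the last step left them, time stands still between calls to the robot, and variables do not carry over. Pictures are saved under pics/ and viewed, at most 14 in all, crops included, and the job is handed in when it is done.

Besides the shell and the picture viewer there is one more tool, called after "Request:" as name(argument=value, ...) on one line, values as JSON. arm_command: Moves the arm, as the interface text tells. Its arguments: {"type":"object","properties":{"plan":{"type":"array"},"squeeze":{"type":"number"}},"required":["plan"]}

```bash
mkdir -p pics; ls; python3 - <<'E'
from bench import readout, eyes, robot
import cv2
print(readout.sense(), robot.tcp_to_tips)
for n in("side","top"):
    cv2.imwrite(f"pics/{n}0.png",cv2.cvtColor(eyes.grab_frame(n),cv2.COLOR_RGB2BGR)); print(eyes.get_calibration(n))
print(eyes.get_calibration("wrist"))
E
```

```text
pics
{'clock': 0.0, 'q': array([ 79.48100769,  28.75438269, -24.45098202,  88.89146397,
        12.65003007,  65.21754811, -12.04752775]), 'dq': array([-0.01775221, -0.02099282,  0.02057791, -0.06523186,  0.08175875,
       -0.03307509, -0.06813448]), 'effort': array([-3.80782767e-04, -5.66589153e+01, -5.81658304e+00, -2.79112923e+01,
       -6.87508006e-02,  3.07765289e-02,  1.99836236e-04]), 'tcp_pos': array([ 0.28050009, -0.58561264,  0.23366844]), 'ee_rot': array([-1.79889637e+02, -4.11443842e-03,  2.56017079e+01]), 'wrist_force': array([-0.01954541,  1.00201469, -0.19206704]), 'moment': array([-0.01532723,  0.00814653, -0.02270737]), 'grasp_force': 0.0, 'gripper_width': 0.0916158935730646} 0.008
{'fovy': 50.632817825081936, 'cx': 252.64277273052622, 'cy': 193.39672823107676, 'world_to_cam': array([[ 0.99715044, -0.07541466, -0.00190681, -0.56172165],
       [-0.05735319, -0.74143304, -0.66857135,  0.06973976],
       [ 0.04900631,  0.66677558, -0.74364556,  1.03932866],
       [ 0.        ,  0.        ,  0.        ,  1.        ]])}
{'fovy': 51.49865917917189, 'cx': 258.88416717620254, 'cy': 199.715824842476, 'world_to_cam': array([[ 2.30846885e-02, -9.99723401e-01,  4.49640756e-03,
        -1.15937456e-02],
       [-9.88590023e-01, -2.34968003e-02, -1.48787318e-01,
         5.45860080e-01],
       [ 1.48851815e-01, -1.01039477e-03, -9.88858997e-01,
         1.24917393e+00],
       [ 0.00000000e+00,  0.00000000e+00,  0.00000000e+00,
         1.00000000e+00]])}
{'fovy': 61.92668722931816, 'cx': 250.6521221254569, 'cy': 191.09938084446975, 'T_tool_cam': array([[-1.17410424e-03, -9.65607527e-01, -2.60001395e-01,
         6.95640820e-02],
       [ 9.99999165e-01, -9.93491603e-04, -8.26073621e-04,
        -1.04648191e-03],
       [ 5.39353703e-04, -2.60002148e-01,  9.65607887e-01,
        -1.49478272e-01],
       [ 0.00000000e+00,  0.00000000e+00,  0.00000000e+00,
         1.00000000e+00]])}
```

View pics/top0.png

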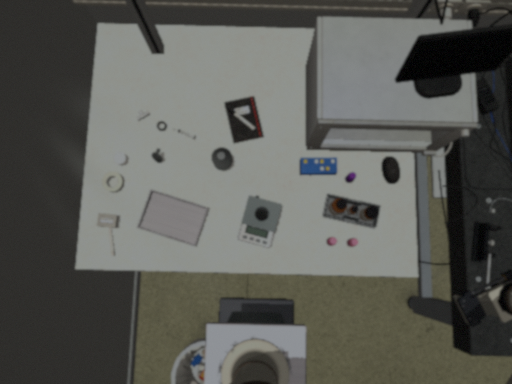

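View pics/side0.png

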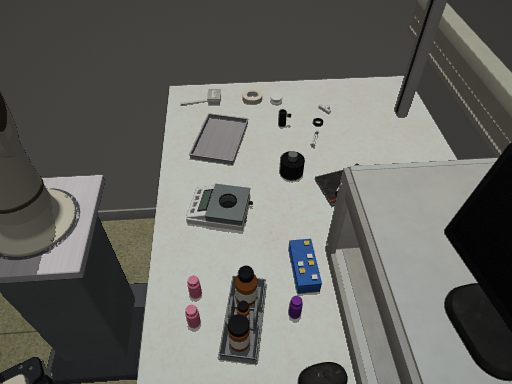

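The top view shows the tray (174,218), photometer well (262,213), shield (222,158), post holder (158,155), rack (318,166), caddy (351,210), and look-alikes: pink (332,241) and (352,241), purple (350,177). I'll make enlarged crops next.

```bash
cat > h.py <<'E'
import numpy as np, cv2
from bench import readout, eyes, robot
from scipy.spatial.transform import Rotation as R
def cal(n, s=None):
    c=eyes.get_calibration(n); f=192/np.tan(np.radians(c['fovy']/2))
    if n=='wrist':
        T=np.eye(4); T[:3,:3]=R.from_euler('xyz',s['ee_rot'],degrees=True).as_matrix(); T[:3,3]=s['tcp_pos']
        M=T@c['T_tool_cam']
    else: M=np.linalg.inv(c['world_to_cam'])
    return f,c['cx'],c['cy'],M
def ray(C,uv):
    f,cx,cy,M=C; d=M[:3,:3]@np.array([(uv[0]-cx)/f,(uv[1]-cy)/f,1]); return M[:3,3],d/np.linalg.norm(d)
def at(C,uv,z):
    o,d=ray(C,uv); return o+d*(z-o[2])/d[2]
def proj(C,p):
    f,cx,cy,M=C; q=np.linalg.inv(M)@np.append(p,1); return np.array([cx+f*q[0]/q[2],cy+f*q[1]/q[2]])
def tri(obs):
    A=np.zeros((3,3));b=np.zeros(3)
    for C,uv in obs:
        o,d=ray(C,uv);P=np.eye(3)-np.outer(d,d);A+=P;b+=P@o
    p=np.linalg.solve(A,b); return p,[np.round(np.linalg.norm(proj(C,p)-uv),1) for C,uv in obs]
def crop(im,u0,v0,w,h,k): 
    return cv2.resize(im[v0:v0+h,u0:u0+w],None,fx=k,fy=k,interpolation=cv2.INTER_CUBIC)
E
python3 - <<'E'
import cv2,numpy as np
from h import crop
t=cv2.imread('pics/top0.png');s=cv2.imread('pics/side0.png')
a=np.vstack([crop(t,310,185,80,60,5),crop(t,210,145,80,60,5)])
b=np.vstack([crop(s,205,260,80,100,4)[:, :320],crop(s,230,145,80,50,4)])
print(a.shape,b.shape)
o=np.zeros((600,720,3),np.uint8);o[:600,:400]=a;o[:600,400:]=b
cv2.imwrite('pics/c1.png',o)
a=np.vstack([crop(t,130,180,100,75,4),crop(t,230,190,100,75,4)])
b=np.vstack([crop(s,185,110,100,70,4),crop(s,180,175,100,80,4)])
cv2.imwrite('pics/c2.png',np.hstack([a,b]))
E
```

```text
(600, 400, 3) (600, 320, 3)
```

View pics/c1.png

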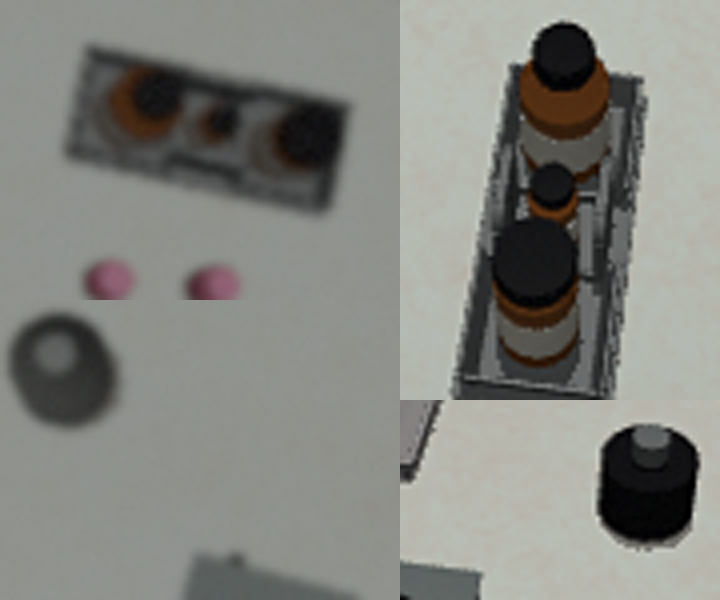

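View pics/c2.png

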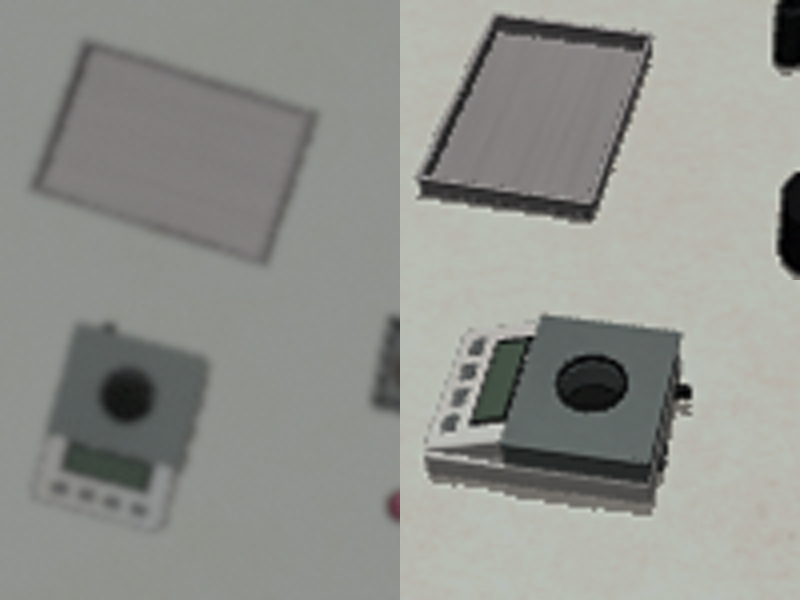

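The crops show:

- **Large bottle:** narrow neck, at the +y end of the caddy (c1 158,95).
- **Vial:** in the middle (c1 222,122), with a black cap. It isn't the pink or purple look-alikes, which stand outside the caddy.
- **Little bottle:** wide cap, at the -y end (c1 308,132).
- **Shield knob:** (c1 55,352).
- **Photometer well:** c2 (127,394) in the top view and (592,384) in the side view.

```bash
python3 - <<'E'
from h import *
T=cal('top');S=cal('side')
def c(p,o,k): return np.array(o)+(np.array(p)+.5)/k-.5
print("cams",T[3][:3,3],S[3][:3,3])
for n,t,to,tk,s,so in [("large",(158,95),(310,185),5,(164,46),(205,260)),("little",(308,132),(310,185),5,(136,250),(205,260)),("vial",(222,122),(310,185),5,(152,180),(205,260)),
 ("knob",(55,52),(210,145),5,(252,39),(230,145)),("well",(127,94),(230,190),4,(192,104),(180,175)),("trayA",(87,42),(130,180),4,(95,190*0+16),(185,110)),("trayB",(315,113),(130,180),4,(252,38),(185,110)),("trayB2",(315,113),(130,180),4,(192,207),(185,110)),("trayC",(267,263),(130,180),4,(20,180),(185,110)),]:
    p,e=tri([(T,c(t,to,tk)),(S,c(s,so,4))]); print(n,(p*1000).round(),e)
for n,pts,o,k,z in [("caddy",[(90,48),(348,102),(325,210),(70,155)],(310,185),5,.026),("tray",[(87,42),(315,113),(267,263),(35,188)],(130,180),4,.018),("deck",[(78,25),(208,58)],(230,190),4,.045)]:
    P=np.array([at(T,c(p,o,k),z) for p in pts])*1000; print(n,P[:,:2].round().tolist(),P.mean(0).round(),np.linalg.norm(np.diff(P,axis=0),axis=1).round(),[np.degrees(np.arctan2(*(P[1]-P[0])[1::-1])).round(1)])
E
```

```text
cams [0.35395766 0.00249759 1.31652607] [ 0.51318712 -0.68365365  0.81844704]
large [ 530. -252.  104.] [np.float64(0.0), np.float64(0.0)]
little [ 511. -350.   85.] [np.float64(0.3), np.float64(0.5)]
vial [ 520. -302.   59.] [np.float64(0.0), np.float64(0.0)]
knob [684. 128.  64.] [np.float64(0.5), np.float64(0.5)]
well [501.  -8.  43.] [np.float64(0.4), np.float64(0.6)]
trayA [507. 322.  89.] [np.float64(17.8), np.float64(18.4)]
trayB [531. 149. 169.] [np.float64(10.8), np.float64(12.3)]
trayB2 [519. 167.  12.] [np.float64(0.1), np.float64(0.1)]
trayC [395. 200.  17.] [np.float64(0.0), np.float64(0.0)]
caddy [[572.0, -224.0], [540.0, -393.0], [469.0, -377.0], [501.0, -211.0]] [ 520. -301.   26.] [172.  73. 169.] [np.float64(-100.7)]
tray [[573.0, 357.0], [518.0, 167.0], [395.0, 200.0], [451.0, 392.0]] [484. 279.  18.] [198. 128. 200.] [np.float64(-106.0)]
deck [[557.0, 33.0], [533.0, -72.0]] [545. -20.  45.] [108.] [np.float64(-103.0)]
```

Request:
arm_command(plan=[[[0,0,0.13],[34,40,2],1],[[0,0,0.26],[68,80,4],1],[[0,0,0.39],[102,120,6],1],[[0,0,0.52],[136,160,8],1],[[0,0,0.65],[170,200,10],1]], squeeze=20)

```text
clock: 0.72
tcp_pos: [0.4515, -0.3847, 0.2445]
ee_rot: [-180.0, -0.0, 63.1]
wrist_force: [-0.3, -0.0, 0.1]
gripper_width: 0.0919
grasp_force: 0.0
```

Request:
arm_command(plan=[[[0,0,0.14],[35,42,0],1],[[0,0,0.285],[70,84,0],1],[[0,0,0.285],[70,84,0],1],[[0,0,0.285],[70,84,0],1]])

```text
clock: 1.23
tcp_pos: [0.5204, -0.3025, 0.2442]
ee_rot: [-179.9, 0.0, 79.1]
wrist_force: [-0.1, -0.9, -0.4]
gripper_width: 0.0916
grasp_force: 0.0
```

```bash
python3 - <<'E'
from h import *
s=readout.sense();print(s['tcp_pos'],s['ee_rot'],s['q'].round(),s['clock'])
im=cv2.cvtColor(eyes.grab_frame('wrist'),cv2.COLOR_RGB2BGR)
np.save('s1.npy',s,allow_pickle=True);cv2.imwrite('pics/w1.png',im)
cv2.imwrite('pics/w1b.png',cv2.resize(im,None,fx=1.5,fy=1.5))
E
```

```text
[ 0.52037876 -0.30248628  0.24420884] [-1.79933931e+02  1.66159939e-02  7.91462323e+01] [ 59.  27. -42.  95.  19.  66.   1.] 1.225
```

View pics/w1b.png

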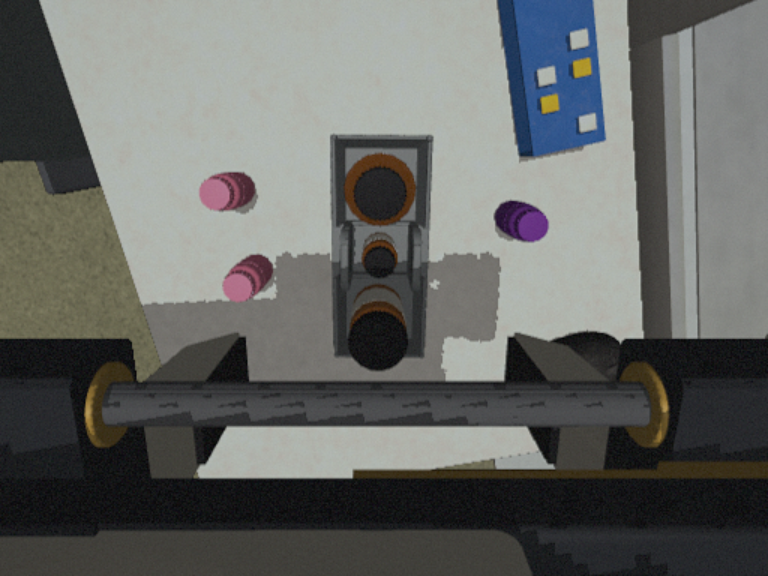

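The wrist view shows the three caps in line with the image vertical: large (380,193), vial (380,258), little (378,337). The pink and purple vials are well to the sides.

```bash
python3 - <<'E'
from h import *
s=np.load('s1.npy',allow_pickle=True).item();W=cal('wrist',s);T=cal('top');S=cal('side')
g=lambda x,y:np.array([(x+.5)/1.5-.5,(y+.5)/1.5-.5])
c=lambda p,o,k:np.array(o)+(np.array(p)+.5)/k-.5
for n,p,z,t,sd in [("large",(380,193),.108,(158,95),(164,46)),("vial",(380,258),.065,(222,122),(152,180)),("little",(378.5,337),.090,(308,132),(136,250))]:
    q,e=tri([(W,g(*p)),(T,c(t,(310,185),5)),(S,c(sd,(205,260),4))])
    print(n,(at(W,g(*p),z)*1000).round(1),(q*1000).round(1),e)
for n,p in [("tl",(331,135)),("tr",(433,135)),("bl",(334,357)),("br",(424,357))]: print(n,(at(W,g(*p),.026)*1000).round(1))
print("purple",at(W,g(527,224),.061))
E
```

```text
large [ 531. -253.  108.] [ 530.5 -252.8  104.2] [np.float64(0.8), np.float64(0.1), np.float64(0.2)]
vial [ 522.4 -299.9   65. ] [ 521.  -301.9   58.2] [np.float64(1.2), np.float64(0.3), np.float64(0.4)]
little [ 512.  -347.9   90. ] [ 511.4 -350.    84.5] [np.float64(0.2), np.float64(0.2), np.float64(0.5)]
tl [ 503.1 -211.    26. ]
tr [ 576.4 -225.1   26. ]
bl [ 468.2 -382.5   26. ]
br [ 541.2 -396.5   26. ]
purple [ 0.62680616 -0.29638213  0.061     ]
```

Request:
arm_command(plan=[[[0,0,0],[10.5,49.5,0],1],[[0,0,0],[10.5,49.5,-50],1],[[0,0,0],[10.5,49.5,-100],1],[[0,0,0],[10.5,49.5,-130],1],[[0,0,0],[10.5,49.5,-130],1]])

```text
clock: 1.9
tcp_pos: [0.5283, -0.2539, 0.1121]
ee_rot: [-179.7, -0.0, 79.0]
wrist_force: [-0.0, -0.0, 0.1]
gripper_width: 0.0915
grasp_force: 0.0
```

Request:
arm_command(plan=[[[0,0,0],[0,0,-20],1],[[0,0,0],[0,0,-40],1],[[0,0,0],[0,0,-57],1],[[0,0,0],[0,0,-57],1],[[0,0,0],[0,0,-57],0.3]])

```text
clock: 2.52
tcp_pos: [0.5318, -0.2525, 0.0579]
ee_rot: [180.0, -0.0, 79.2]
wrist_force: [0.0, 0.3, -0.2]
gripper_width: 0.0856
grasp_force: 0.0
```

Request:
arm_command(plan=[[[0,0,0],[0,0,0],0.3],[[0,0,0],[0,0,0],0.3],[[0,0,0],[0,0,0],0.3],[[0,0,0],[0,0,0],0.3],[[0,0,0],[0,0,0],0.3]])

```text
clock: 3.15
tcp_pos: [0.5315, -0.2528, 0.0579]
ee_rot: [180.0, 0.0, 79.2]
wrist_force: [-0.0, 0.1, 0.7]
gripper_width: 0.0473
grasp_force: 20.0
```

Request:
arm_command(plan=[[[0,0,0],[0,0,0],0.3],[[0,0,0],[0,0,20],0.3],[[0,0,0],[0,0,50],0.3],[[0,0,0],[0,0,80],0.3],[[0,0,0],[0,20,90],0.3]], squeeze=30)

```text
clock: 3.78
tcp_pos: [0.5325, -0.2342, 0.1503]
ee_rot: [179.8, 0.1, 79.0]
wrist_force: [0.7, 0.0, -1.4]
gripper_width: 0.0474
grasp_force: 30.0
```

Request:
arm_command(plan=[[[0,0,0],[-2,40,0],0.3],[[0,0,0],[-5,90,0],0.3],[[0,0,0],[-8,140,0],0.3],[[0,0,0],[-11,190,0],0.3],[[0,0,0],[-15,240,0],0.3]])

```text
clock: 4.4
tcp_pos: [0.5149, 0.0104, 0.1476]
ee_rot: [-180.0, -0.0, 79.2]
wrist_force: [1.2, 0.2, -1.8]
gripper_width: 0.0466
grasp_force: 30.0
```

Request:
arm_command(plan=[[[0,0,0],[-3,50,0],0.3],[[0,0,0],[-6,100,0],0.3],[[0,0,0],[-9,150,0],0.3],[[0,0,0],[-13,200,0],0.3],[[0,0,0],[-16,250,0],0.3]])

```text
clock: 5.03
tcp_pos: [0.4983, 0.2597, 0.1475]
ee_rot: [-179.9, 0.0, 79.3]
wrist_force: [-0.2, 0.5, -0.3]
gripper_width: 0.0477
grasp_force: 30.0
```

Request:
arm_command(plan=[[[0,0,0],[-3,40,0],0.3],[[0,0,0],[-5,63,0],0.3],[[0,0,0],[-5,63,0],0.3],[[0,0,0],[-5,63,0],0.3]])

```text
clock: 5.52
tcp_pos: [0.4946, 0.3195, 0.1472]
ee_rot: [-180.0, 0.1, 79.2]
wrist_force: [-0.7, -0.1, -1.3]
gripper_width: 0.0472
grasp_force: 30.0
```

```bash
python3 - <<'E'
from h import *
s=readout.sense();print(s['tcp_pos'],s['ee_rot'],s['q'].round(),s['clock'])
im=cv2.cvtColor(eyes.grab_frame('side'),cv2.COLOR_RGB2BGR)
im2=cv2.cvtColor(eyes.grab_frame('wrist'),cv2.COLOR_RGB2BGR)
np.save('s2.npy',s,allow_pickle=True);cv2.imwrite('pics/w2.png',im2)
cv2.imwrite('pics/v2.png',np.hstack([crop(im,150,80,200,192,2),crop(im2,56,0,400,384,1)]))
E
```

```text
[0.4945731  0.31946019 0.1472426 ] [-1.79964868e+02  9.48534443e-02  7.91925585e+01] [ -3.  33. -44. 102.  27.  56. -68.] 5.525
```

View pics/v2.png

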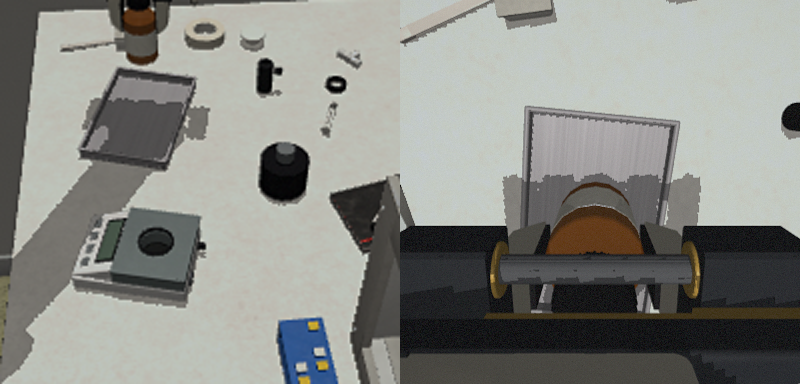

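The bottle hangs upright over the far half of the tray, whose far corners are at (527,108) and (679,122). Now I'll lower it.

Request:
arm_command(plan=[[[0,0,0],[1,0,-30],0.3],[[0,0,0],[1,0,-60],0.3],[[0,0,0],[1,0,-78],0.3],[[0,0,0],[1,0,-85],0.3],[[0,0,0],[1,0,-88],0.3]])

```text
clock: 6.25
tcp_pos: [0.4967, 0.3204, 0.0599]
ee_rot: [180.0, -0.0, 79.2]
wrist_force: [-0.8, 0.0, -0.2]
gripper_width: 0.0469
grasp_force: 30.0
```

Request:
arm_command(plan=[[[0,0,0],[0,0,-1],0.3],[[0,0,0],[0,0,-2],0.3],[[0,0,0],[0,0,-2],0.3],[[0,0,0],[0,0,-2],0.6],[[0,0,0],[0,0,-2],0.9]])

```text
clock: 6.88
tcp_pos: [0.4966, 0.3205, 0.058]
ee_rot: [180.0, -0.0, 79.2]
wrist_force: [0.1, -0.1, 0.0]
gripper_width: 0.0605
grasp_force: 0.0
```

Request:
arm_command(plan=[[[0,0,0],[0,0,0],1],[[0,0,0],[0,0,0],1],[[0,0,0],[0,0,0],1],[[0,0,0],[0,0,30],1],[[0,0,0],[0,0,90],1]])

```text
clock: 7.5
tcp_pos: [0.4948, 0.3189, 0.1463]
ee_rot: [-179.7, 0.2, 79.2]
wrist_force: [1.1, 0.2, 1.0]
gripper_width: 0.0917
grasp_force: 0.0
```

Request:
arm_command(plan=[[[0,0,0],[2,-50,0],1],[[0,0,0],[3,-110,0],1],[[0,0,0],[4,-170,0],1],[[0,0,0],[5,-230,0],1],[[0,0,0],[6,-290,0],1]])

```text
clock: 8.12
tcp_pos: [0.5023, 0.0284, 0.148]
ee_rot: [180.0, 0.0, 79.2]
wrist_force: [0.8, -0.4, -0.2]
gripper_width: 0.0921
grasp_force: 0.0
```

Request:
arm_command(plan=[[[0,0,0],[2,-60,0],1],[[0,0,0],[4,-120,0],1],[[0,0,0],[6,-180,0],1],[[0,0,0],[8,-240,0],1],[[0,0,0],[9,-300,0],1]])

```text
clock: 8.75
tcp_pos: [0.5113, -0.2717, 0.148]
ee_rot: [180.0, 0.0, 79.2]
wrist_force: [1.2, 0.0, 0.1]
gripper_width: 0.0917
grasp_force: 0.0
```

Request:
arm_command(plan=[[[0,0,0],[0,-50,0],1],[[0,0,0],[0,-80,0],1],[[0,0,0],[0,-80,0],1],[[0,0,0],[0,-80,-20],1],[[0,0,0],[0,-80,-40],1]])

```text
clock: 9.38
tcp_pos: [0.5114, -0.3477, 0.1062]
ee_rot: [-180.0, -0.0, 79.3]
wrist_force: [-0.6, 0.6, 0.1]
gripper_width: 0.0917
grasp_force: 0.0
```

```bash
python3 - <<'E'
from h import *
s=readout.sense();print(s['tcp_pos'],s['ee_rot'],s['q'].round(),s['clock'])
E
```

```text
[ 0.51143927 -0.34765402  0.10621051] [-1.79963391e+02 -4.96524983e-02  7.93149447e+01] [ 58.  37. -37.  99.  27.  53.   0.] 9.375
```

Request:
arm_command(plan=[[[0,0,0],[0,0,-30],1],[[0,0,0],[0,0,-58],1],[[0,0,0],[0,0,-58],1],[[0,0,0],[0,0,-58],1],[[0,0,0],[0,0,-58],0.3]], squeeze=25)

```text
clock: 10.0
tcp_pos: [0.5123, -0.3498, 0.0509]
ee_rot: [179.9, 0.0, 79.2]
wrist_force: [0.9, -0.2, 0.3]
gripper_width: 0.0855
grasp_force: 0.0
```

Request:
arm_command(plan=[[[0,0,0],[0,0,0],0.3],[[0,0,0],[0,0,0],0.3],[[0,0,0],[0,0,0],0.3],[[0,0,0],[0,0,0],0.3],[[0,0,0],[0,0,0],0.3]])

```text
clock: 10.62
tcp_pos: [0.5115, -0.3497, 0.0498]
ee_rot: [180.0, -0.0, 79.2]
wrist_force: [0.4, -0.3, 0.3]
gripper_width: 0.0416
grasp_force: 25.0
```

Request:
arm_command(plan=[[[0,0,0],[0,0,0],0.3],[[0,0,0],[0,0,20],0.3],[[0,0,0],[0,0,50],0.3],[[0,0,0],[0,0,80],0.3],[[0,0,0],[0,0,100],0.3]])

```text
clock: 11.25
tcp_pos: [0.5121, -0.3499, 0.1524]
ee_rot: [179.9, 0.1, 79.2]
wrist_force: [-0.6, -0.4, -1.6]
gripper_width: 0.0416
grasp_force: 25.0
```

Request:
arm_command(plan=[[[0,0,0],[-2,30,0],0.3],[[0,0,0],[-5,80,0],0.3],[[0,0,0],[-9,135,0],0.3],[[0,0,0],[-13,190,0],0.3],[[0,0,0],[-17,245,0],0.3]])

```text
clock: 11.88
tcp_pos: [0.4941, -0.103, 0.1504]
ee_rot: [180.0, 0.0, 79.2]
wrist_force: [1.0, 0.5, -0.5]
gripper_width: 0.0414
grasp_force: 25.0
```

Request:
arm_command(plan=[[[0,0,0],[-4,55,0],0.3],[[0,0,0],[-8,110,0],0.3],[[0,0,0],[-12,165,0],0.3],[[0,0,0],[-16,220,0],0.3],[[0,0,0],[-19,275,0],0.3]])

```text
clock: 12.5
tcp_pos: [0.4751, 0.1718, 0.1504]
ee_rot: [180.0, 0.0, 79.2]
wrist_force: [1.3, 0.6, -0.9]
gripper_width: 0.0412
grasp_force: 25.0
```

Request:
arm_command(plan=[[[0,0,0],[-2,40,0],0.3],[[0,0,0],[-3.5,68,0],0.3],[[0,0,0],[-3.5,68,0],0.3],[[0,0,0],[-3.5,68,-30],0.3],[[0,0,0],[-3.5,68,-60],0.3]])

```text
clock: 13.12
tcp_pos: [0.4727, 0.2369, 0.0896]
ee_rot: [179.9, 0.0, 79.1]
wrist_force: [-0.4, 0.4, -1.7]
gripper_width: 0.0414
grasp_force: 25.0
```

Request:
arm_command(plan=[[[0,0,0],[0,0,-20],0.3],[[0,0,0],[0,0,-32],0.3],[[0,0,0],[0,0,-38],0.3],[[0,0,0],[0,0,-40],0.3],[[0,0,0],[0,0,-40],0.3]])

```text
clock: 13.75
tcp_pos: [0.4723, 0.2386, 0.0502]
ee_rot: [180.0, -0.0, 79.2]
wrist_force: [0.3, -0.5, -1.4]
gripper_width: 0.0414
grasp_force: 25.0
```

Request:
arm_command(plan=[[[0,0,0],[0,0,-1],0.3],[[0,0,0],[0,0,-1],0.3],[[0,0,0],[0,0,-1],0.6],[[0,0,0],[0,0,-1],1],[[0,0,0],[0,0,-1],1]])

```text
clock: 14.38
tcp_pos: [0.472, 0.2384, 0.0488]
ee_rot: [180.0, -0.0, 79.2]
wrist_force: [-0.5, 0.1, -1.0]
gripper_width: 0.0668
grasp_force: 0.0
```

Request:
arm_command(plan=[[[0,0,0],[0,0,0],1],[[0,0,0],[0,0,30],1],[[0,0,0],[0,0,90],1],[[0,0,0],[0,0,150],1],[[0,0,0.1],[5,-50,150],1]])

```text
clock: 15.0
tcp_pos: [0.4793, 0.194, 0.2042]
ee_rot: [179.4, -0.4, 85.5]
wrist_force: [1.2, -1.3, -1.3]
gripper_width: 0.0922
grasp_force: 0.0
```

Request:
arm_command(plan=[[[0,0,0.15],[5,-55,0],1],[[0,0,0.3],[10,-110,0],1],[[0,0,0.45],[15,-165,0],1],[[0,0,0.6],[20,-220,0],1],[[0,0,0.75],[25,-275,0],1]])

```text
clock: 15.62
tcp_pos: [0.5019, -0.0886, 0.199]
ee_rot: [180.0, 0.0, 128.2]
wrist_force: [1.5, 0.8, -0.4]
gripper_width: 0.0917
grasp_force: 0.0
```

Request:
arm_command(plan=[[[0,0,0.15],[5,-55,0],1],[[0,0,0.3],[10,-110,0],1],[[0,0,0.45],[15,-165,0],1],[[0,0,0.6],[19,-215,0],1],[[0,0,0.721],[19,-215,0],1]])

```text
clock: 16.25
tcp_pos: [0.5196, -0.3078, 0.1977]
ee_rot: [-179.9, -0.0, 168.9]
wrist_force: [-0.8, 2.0, -0.1]
gripper_width: 0.092
grasp_force: 0.0
```

Request:
arm_command(plan=[[[0,0,0],[0,0,0],1],[[0,0,0],[0,0,0],1]])

```text
clock: 16.5
tcp_pos: [0.521, -0.3006, 0.1988]
ee_rot: [180.0, -0.0, 169.1]
wrist_force: [-0.3, -0.0, 1.1]
gripper_width: 0.0919
grasp_force: 0.0
```

```bash
python3 - <<'E'
from h import *
s=readout.sense();print(s['tcp_pos'],s['ee_rot'],s['q'].round(),s['clock'])
im2=cv2.cvtColor(eyes.grab_frame('wrist'),cv2.COLOR_RGB2BGR)
im=cv2.cvtColor(eyes.grab_frame('side'),cv2.COLOR_RGB2BGR)
np.save('s3.npy',s,allow_pickle=True);cv2.imwrite('pics/w3.png',im2)
cv2.imwrite('pics/v3.png',np.hstack([crop(im2,130,0,250,280,2),crop(im,170,80,100,187,3)[:560]]))
E
```

```text
[ 0.52100295 -0.30062076  0.19879638] [ 1.79981691e+02 -4.53478054e-03  1.69142242e+02] [ 70.  38. -61.  97.  36.  67.  78.] 16.5
```

View pics/v3.png

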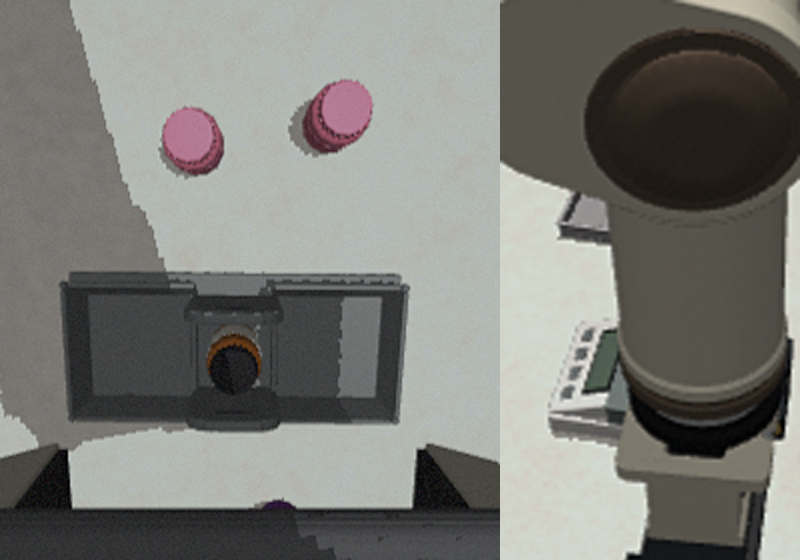

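The vial stands alone between the lugs, its cap at crop (234,369), and both end pockets are empty.

```bash
python3 - <<'E'
from h import *
s=np.load('s3.npy',allow_pickle=True).item();W=cal('wrist',s);s1=np.load('s1.npy',allow_pickle=True).item();W1=cal('wrist',s1)
g=lambda x,y,o=(130,0),k=2:np.array([o[0]+(x+.5)/k-.5,o[1]+(y+.5)/k-.5])
print(at(W,g(234,369),.065)*1000)
print(tri([(W,g(234,369)),(W1,g(380,258,(0,0),1.5))]))
P=np.array([at(W,g(*p),.026)*1000 for p in[(62,287),(408,287),(70,422),(398,422)]]);print(P.round(),P.mean(0))
E
```

```text
[ 519.64565549 -303.17203817   65.        ]
(array([ 0.52366415, -0.30396216,  0.04785025]), [np.float64(0.2), np.float64(0.2)])
[[ 471. -382.   26.]
 [ 504. -212.   26.]
 [ 541. -396.   26.]
 [ 574. -226.   26.]] [ 522.53857204 -303.86824394   26.        ]
```

Request:
arm_command(plan=[[[0,0,0],[0.5,-1.5,-40],0.7],[[0,0,0],[0.5,-1.5,-90],0.7],[[0,0,0],[0.5,-1.5,-130],0.7],[[0,0,0],[0.5,-1.5,-150],0.7],[[0,0,0],[0.5,-1.5,-157],0.7]], squeeze=15)

```text
clock: 17.23
tcp_pos: [0.5214, -0.3026, 0.0413]
ee_rot: [180.0, -0.0, 169.2]
wrist_force: [0.3, 0.5, 0.2]
gripper_width: 0.0642
grasp_force: 0.0
```

Request:
arm_command(plan=[[[0,0,0],[0,0,0],0.7],[[0,0,0],[0,0,0],0.15],[[0,0,0],[0,0,0],0.15],[[0,0,0],[0,0,0],0.15],[[0,0,0],[0,0,0],0.15]])

```text
clock: 17.85
tcp_pos: [0.5214, -0.3033, 0.042]
ee_rot: [-180.0, 0.0, 169.2]
wrist_force: [0.1, -0.2, 0.4]
gripper_width: 0.029
grasp_force: 0.1
```

Request:
arm_command(plan=[[[0,0,0],[0,0,0],0.15],[[0,0,0],[0,0,0],0.15],[[0,0,0],[0,0,30],0.15],[[0,0,0],[0,0,70],0.15],[[0,0,0],[0,0,110],0.15]])

```text
clock: 18.48
tcp_pos: [0.5211, -0.3029, 0.1525]
ee_rot: [180.0, -0.0, 169.2]
wrist_force: [1.0, -0.7, -0.8]
gripper_width: 0.0263
grasp_force: 15.0
```

Request:
arm_command(plan=[[[0,0,0],[-2,40,10],0.15],[[0,0,0],[-5,95,20],0.15],[[0,0,0],[-8,150,30],0.15],[[0,0,0],[-10,205,40],0.15],[[0,0,0],[-13,255,40],0.15]])

```text
clock: 19.1
tcp_pos: [0.5085, -0.0461, 0.1925]
ee_rot: [-180.0, 0.1, 169.2]
wrist_force: [0.8, -0.4, -0.2]
gripper_width: 0.0264
grasp_force: 15.0
```

Request:
arm_command(plan=[[[0,0,0],[-2,30,0],0.15],[[0,0,0],[-3,40,0],0.15],[[0,0,0],[-3,40,0],0.15],[[0,0,0],[-3,40,0],0.15]])

```text
clock: 19.6
tcp_pos: [0.5056, -0.01, 0.1914]
ee_rot: [-180.0, -0.0, 169.0]
wrist_force: [-0.2, -0.7, -0.3]
gripper_width: 0.0262
grasp_force: 15.0
```

```bash
python3 - <<'E'
from h import *
s=readout.sense();print(s['tcp_pos'],s['ee_rot'],s['q'].round(),s['clock'])
im2=cv2.cvtColor(eyes.grab_frame('wrist'),cv2.COLOR_RGB2BGR)
np.save('s4.npy',s,allow_pickle=True);cv2.imwrite('pics/w4.png',im2)
cv2.imwrite('pics/v4.png',crop(im2,100,50,300,225,2.66))
E
```

```text
[ 0.50555264 -0.01002459  0.191427  ] [-1.79964763e+02 -2.39433750e-02  1.69042931e+02] [ 50.  30. -66. 111.  31.  60.  49.] 19.6
```

View pics/v4.png

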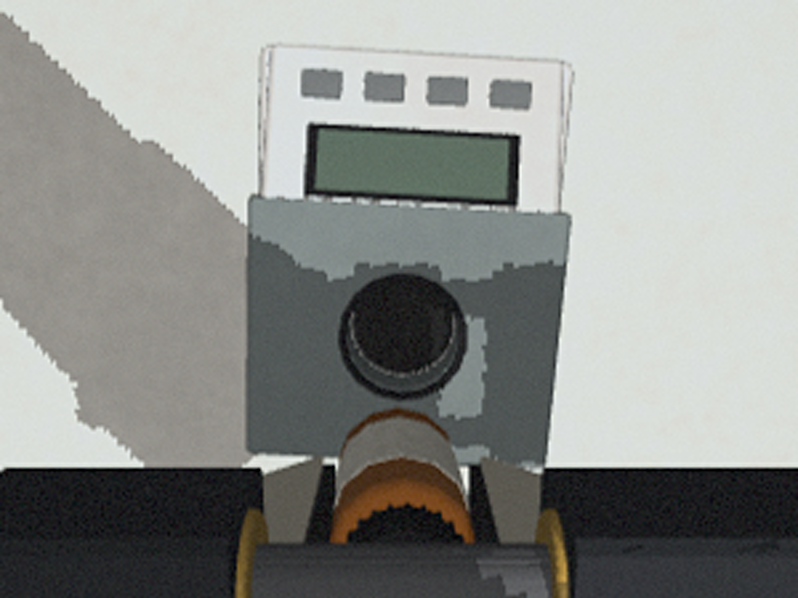

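The collar circle is centred at crop (403,336), about 129 px wide. The deck corners are (248,196), (571,214), (544,467) and (247,452).

```bash
python3 - <<'E'
from h import *
s=np.load('s4.npy',allow_pickle=True).item();W=cal('wrist',s);k=2.66
g=lambda x,y:np.array([100+(x+.5)/k-.5,50+(y+.5)/k-.5])
c=lambda p,o,k:np.array(o)+(np.array(p)+.5)/k-.5
print(at(W,g(403,336),.049)*1000,[at(W,g(x,336),.049)[:2]*1000 for x in(338,467)])
print(tri([(W,g(403,336)),(cal('top'),c((127,94),(230,190),4)),(cal('side'),c((192,104),(180,175),4))]))
P=np.array([at(W,g(*p),.045)*1000 for p in[(248,196),(571,214),(544,467),(247,452)]]);print(P.round(1),P.mean(0),np.linalg.norm(np.diff(P,axis=0),axis=1))
# vial axis: TCP projected onto bottom
print(proj(W,s['tcp_pos']-[0,0,.038]), g(401,411))
E
```

```text
[499.21557934  -7.5930176   49.        ] [array([494.8534005 , -29.97328426]), array([503.51090684,  14.44426659])]
(array([ 0.50066406, -0.00791256,  0.04323395]), [np.float64(0.2), np.float64(0.5), np.float64(0.5)])
[[442.1 -50.3  45. ]
 [469.1  56.9  45. ]
 [558.9  34.1  45. ]
 [532.  -72.6  45. ]] [500.53693195  -7.97524278  45.        ] [110.51089013  92.58381037 110.01896893]
[249.64064458 222.56139926] [250.43984962 204.19924812]
```

Request:
arm_command(plan=[[[0,0,0],[-5.5,1.7,-20],0.15],[[0,0,0],[-5.5,1.7,-50],0.15],[[0,0,0],[-5.5,1.7,-75],0.15],[[0,0,0],[-5.5,1.7,-90],0.15],[[0,0,0],[-5.5,1.7,-90],0.15]])

```text
clock: 20.27
tcp_pos: [0.4993, -0.0071, 0.1009]
ee_rot: [180.0, -0.1, 169.1]
wrist_force: [0.1, -0.5, -0.5]
gripper_width: 0.0262
grasp_force: 15.0
```

Request:
arm_command(plan=[[[0,0,0],[0,0,-8],0.15],[[0,0,0],[0,0,-18],0.15],[[0,0,0],[0,0,-28],0.15],[[0,0,0],[0,0,-35],0.15],[[0,0,0],[0,0,-35],0.15]])

```text
clock: 20.9
tcp_pos: [0.4994, -0.0064, 0.0661]
ee_rot: [-180.0, -0.1, 169.2]
wrist_force: [0.9, 0.5, -0.2]
gripper_width: 0.0264
grasp_force: 15.0
```

Request:
arm_command(plan=[[[0,0,0],[0.5,-1.3,-2],0.15],[[0,0,0],[0.5,-1.3,-4],0.15],[[0,0,0],[0.5,-1.3,-5],0.15],[[0,0,0],[0.5,-1.3,-5],0.15],[[0,0,0],[0.5,-1.3,-5],0.4]])

```text
clock: 21.52
tcp_pos: [0.5005, -0.0078, 0.0618]
ee_rot: [180.0, 0.0, 169.2]
wrist_force: [0.7, -0.0, 0.1]
gripper_width: 0.0325
grasp_force: 0.0
```

Request:
arm_command(plan=[[[0,0,0],[0,0,0],0.6],[[0,0,0],[0,0,0],0.6],[[0,0,0],[0,0,0],0.6],[[0,0,0],[0,0,30],0.6],[[0,0,0],[0,0,80],0.6]])

```text
clock: 22.15
tcp_pos: [0.499, -0.0078, 0.1414]
ee_rot: [180.0, -0.2, 169.2]
wrist_force: [0.9, -1.3, 0.2]
gripper_width: 0.0554
grasp_force: 0.0
```

Request:
arm_command(plan=[[[0,0,0],[10,0,40],1],[[0,0,0],[10,0,40],1],[[0,0,0],[10,0,40],1]])

```text
clock: 22.52
tcp_pos: [0.5098, -0.0082, 0.1811]
ee_rot: [-180.0, -0.0, 169.2]
wrist_force: [-0.2, -1.1, -0.3]
gripper_width: 0.0805
grasp_force: 0.0
```

```bash
python3 - <<'E'
from h import *
s=readout.sense();print(s['tcp_pos'],s['ee_rot'],s['q'].round(),s['clock'])
im2=cv2.cvtColor(eyes.grab_frame('wrist'),cv2.COLOR_RGB2BGR)
np.save('s5.npy',s,allow_pickle=True);cv2.imwrite('pics/w5.png',im2)
cv2.imwrite('pics/v5.png',crop(im2,170,100,160,120,4))
E
```

```text
[ 0.50977292 -0.00816207  0.18111573] [-1.79960289e+02 -4.55448313e-02  1.69164628e+02] [ 49.  31. -65. 111.  32.  59.  49.] 22.525
```

View pics/v5.png

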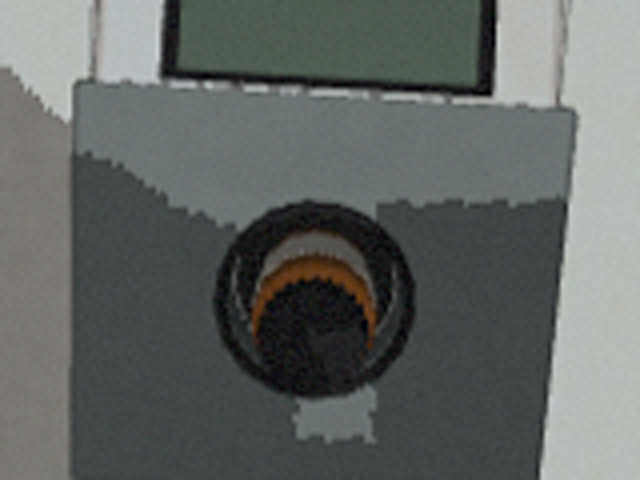

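The vial stands upright and centred in the collar, its cap at (312,335) and the collar centre at (314,298). Next is the shield.

Request:
arm_command(plan=[[[0,0,0],[34,27,5],1],[[0,0,0],[78,62,10],1],[[0,0,0],[122,97,10],1],[[0,0,0],[160,127,10],1],[[0,0,0],[170,136,10],1]])

```text
clock: 23.2
tcp_pos: [0.6803, 0.1314, 0.1893]
ee_rot: [180.0, -0.2, 169.4]
wrist_force: [-0.5, 0.7, -0.2]
gripper_width: 0.0923
grasp_force: 0.0
```

Request:
arm_command(plan=[[[0,0,0],[0,0,0],1],[[0,0,0],[0,0,0],1]])

```text
clock: 23.45
tcp_pos: [0.6793, 0.1267, 0.1909]
ee_rot: [-179.9, -0.1, 169.2]
wrist_force: [-0.6, -0.2, 0.2]
gripper_width: 0.092
grasp_force: 0.0
```

```bash
python3 - <<'E'
from h import *
s=readout.sense();print(s['tcp_pos'],s['ee_rot'],s['q'].round(),s['clock'])
im2=cv2.cvtColor(eyes.grab_frame('wrist'),cv2.COLOR_RGB2BGR)
np.save('s6.npy',s,allow_pickle=True);cv2.imwrite('pics/w6.png',im2)
cv2.imwrite('pics/v6.png',crop(im2,150,80,200,150,4))
E
```

```text
[0.67929455 0.12668833 0.19090873] [-1.79890872e+02 -8.04118700e-02  1.69154105e+02] [ 21.  45. -56.  84.  38.  72.  40.] 23.45
```

View pics/v6.png

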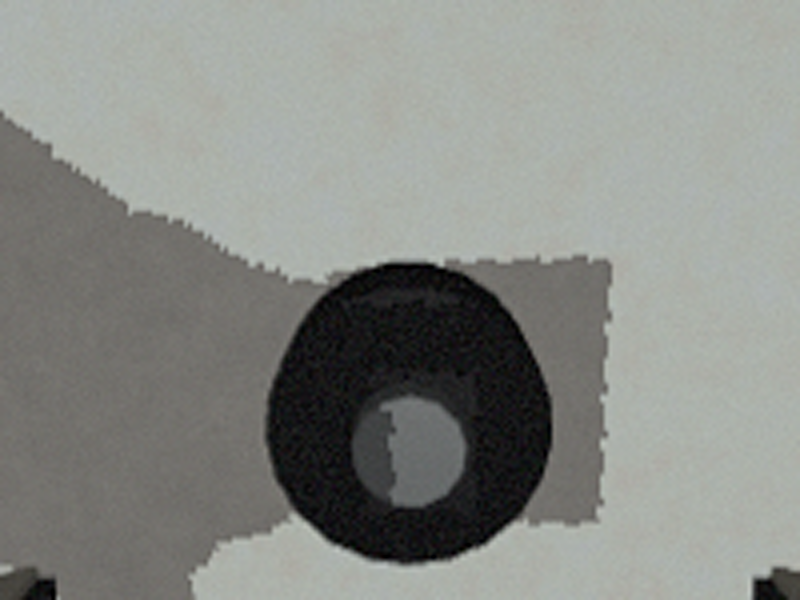

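The knob top is at crop (408,451).

```bash
python3 - <<'E'
from h import *
s=np.load('s6.npy',allow_pickle=True).item();W=cal('wrist',s)
g=lambda x,y:np.array([150+(x+.5)/4-.5,80+(y+.5)/4-.5])
c=lambda p,o,k:np.array(o)+(np.array(p)+.5)/k-.5
print(at(W,g(408,451),.07)*1000, at(W,g(409,263),.05)*1000+[34,0,0])
print([np.linalg.norm(at(W,g(352,451),z)-at(W,g(466,451),z))*1000 for z in(.06,.07)])
print(tri([(W,g(408,451)),(cal('top'),c((55,52),(210,145),5)),(cal('side'),c((252,39),(230,145),4))]))
E
```

```text
[682.62408359 127.43296514  70.        ] [678.72855982 134.98033906  50.        ]
[np.float64(25.89791588983037), np.float64(24.97459778836791)]
(array([0.68416094, 0.12767632, 0.06441679]), [np.float64(0.6), np.float64(0.5), np.float64(0.5)])
```

Request:
arm_command(plan=[[[0,0,0],[3,0,-40],1],[[0,0,0],[3,0,-85],1],[[0,0,0],[3,0,-115],0.8],[[0,0,0],[3,0,-127],0.7],[[0,0,0],[3,0,-130],0.6]], squeeze=25)

```text
clock: 24.12
tcp_pos: [0.6833, 0.1273, 0.0619]
ee_rot: [-180.0, -0.0, 169.1]
wrist_force: [1.3, -0.0, 0.9]
gripper_width: 0.0665
grasp_force: 0.0
```

Request:
arm_command(plan=[[[0,0,0],[0,0,0],0.4],[[0,0,0],[0,0,0],0.15],[[0,0,0],[0,0,0],0.15],[[0,0,0],[0,0,0],0.15],[[0,0,0],[0,0,0],0.15]])

```text
clock: 24.75
tcp_pos: [0.6837, 0.1281, 0.0621]
ee_rot: [-180.0, 0.0, 169.2]
wrist_force: [-0.3, -0.9, 1.0]
gripper_width: 0.0248
grasp_force: 25.0
```

Request:
arm_command(plan=[[[0,0,0],[0,0,0],0.15],[[0,0,0],[0,0,30],0.15],[[0,0,0],[0,0,70],0.15],[[0,0,0],[0,0,110],0.15],[[0,0,0],[0,0,110],0.15]])

```text
clock: 25.38
tcp_pos: [0.6853, 0.1296, 0.1757]
ee_rot: [179.8, 0.3, 169.2]
wrist_force: [-0.6, -0.4, -1.0]
gripper_width: 0.0248
grasp_force: 25.0
```

Request:
arm_command(plan=[[[0,0,0],[-25,-18,0],0.15],[[0,0,0],[-65,-48,0],0.15],[[0,0,0],[-110,-81,0],0.15],[[0,0,0],[-155,-115,0],0.15],[[0,0,0],[-183,-136,0],0.15]])

```text
clock: 26.0
tcp_pos: [0.4971, -0.0099, 0.1702]
ee_rot: [-179.9, -0.2, 169.1]
wrist_force: [-0.0, 0.2, -0.6]
gripper_width: 0.0253
grasp_force: 25.0
```

Request:
arm_command(plan=[[[0,0,0],[0,0,0],0.15],[[0,0,0],[0,0,0],0.15],[[0,0,0],[0,0,-20],0.15],[[0,0,0],[0,0,-20],0.15],[[0,0,0],[0,0,-20],0.15]])

```text
clock: 26.62
tcp_pos: [0.5003, -0.0068, 0.1512]
ee_rot: [180.0, -0.1, 169.3]
wrist_force: [-0.3, 0.3, 0.0]
gripper_width: 0.0249
grasp_force: 25.0
```

```bash
python3 - <<'E'
from h import *
s=readout.sense();print(s['tcp_pos'],s['ee_rot'],s['q'].round(),s['clock'])
im=cv2.cvtColor(eyes.grab_frame('side'),cv2.COLOR_RGB2BGR)
im2=cv2.cvtColor(eyes.grab_frame('wrist'),cv2.COLOR_RGB2BGR)
cv2.imwrite('pics/v7.png',np.hstack([crop(im2,50,20,400,280,1),crop(im,170,150,133,93,3)[:280]]))
E
```

```text
[ 0.5003335  -0.00681895  0.15122776] [ 1.79953184e+02 -6.47737682e-02  1.69269155e+02] [ 48.  32. -63. 114.  35.  56.  47.] 26.625Traceback (most recent call last):
  File "<stdin>", line 5, in <module>
    return _nx.concatenate(arrs, 1, dtype=dtype, casting=casting)
           ~~~~~~~~~~~~~~~^^^^^^^^^^^^^^^^^^^^^^^^^^^^^^^^^^^^^^^
ValueError: all the input array dimensions except for the concatenation axis must match exactly, but along dimension 0, the array at index 0 has size 280 and the array at index 1 has size 279
```

Request:
arm_command(plan=[[[0,0,0],[0,-1,-12],0.15],[[0,0,0],[0,-1,-24],0.15],[[0,0,0],[0,-1,-34],0.15],[[0,0,0],[0,-1,-40],0.15],[[0,0,0],[0,-1,-40],0.15]])

```text
clock: 27.35
tcp_pos: [0.5, -0.0086, 0.1112]
ee_rot: [180.0, -0.1, 169.2]
wrist_force: [0.1, -0.0, -1.7]
gripper_width: 0.0246
grasp_force: 25.0
```

Request:
arm_command(plan=[[[0,0,0],[0,0,-2],0.15],[[0,0,0],[0,0,-4],0.15],[[0,0,0],[0,0,-4],0.15],[[0,0,0],[0,0,-4],0.15]])

```text
clock: 27.85
tcp_pos: [0.5004, -0.0088, 0.1078]
ee_rot: [-180.0, 0.0, 169.2]
wrist_force: [-0.1, -0.2, 0.7]
gripper_width: 0.0249
grasp_force: 25.0
```

```bash
python3 - <<'E'
from h import *
s=readout.sense();print(s['tcp_pos'],s['wrist_force'],s['clock'])
im=cv2.cvtColor(eyes.grab_frame('side'),cv2.COLOR_RGB2BGR)
im2=cv2.cvtColor(eyes.grab_frame('wrist'),cv2.COLOR_RGB2BGR)
cv2.imwrite('pics/v7.png',np.hstack([crop(im2,50,100,400,279,1),crop(im,170,150,133,93,3)[:279]]))
E
```

```text
[ 0.5004446  -0.00880677  0.10781763] [-0.06451342 -0.22764667  0.724929  ] 27.85
```

View pics/v7.png

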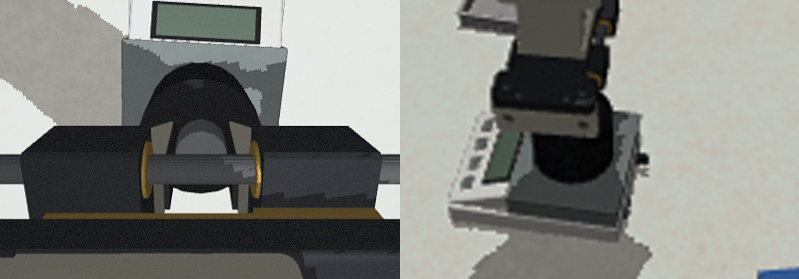

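The shield is held over the collar, centred and practically down on the deck. I'll lower it the last millimetre, release it and retreat.

Request:
arm_command(plan=[[[0,0,0],[0,0,-1],0.15],[[0,0,0],[0,0,-1],0.15],[[0,0,0],[0,0,-1],0.4],[[0,0,0],[0,0,-1],0.6],[[0,0,0],[0,0,-1],0.6]])

```text
clock: 28.58
tcp_pos: [0.5003, -0.0087, 0.1066]
ee_rot: [180.0, -0.0, 169.2]
wrist_force: [-0.6, -0.2, 0.8]
gripper_width: 0.0505
grasp_force: 0.0
```

Request:
arm_command(plan=[[[0,0,0],[0,0,0],0.6],[[0,0,0],[0,0,20],0.6],[[0,0,0],[0,0,60],0.8],[[0,0,0],[0,0,90],1],[[0,0,0],[0,0,90],1]])

```text
clock: 29.2
tcp_pos: [0.5023, -0.0084, 0.1999]
ee_rot: [180.0, 0.3, 169.2]
wrist_force: [-1.1, 0.0, -0.4]
gripper_width: 0.0806
grasp_force: 0.0
```

```bash
python3 - <<'E'
from h import *
s=readout.sense();print(s['tcp_pos'],s['wrist_force'],s['clock'])
im=cv2.cvtColor(eyes.grab_frame('top'),cv2.COLOR_RGB2BGR)
im2=cv2.cvtColor(eyes.grab_frame('wrist'),cv2.COLOR_RGB2BGR)
np.save('s8.npy',s,allow_pickle=True)
cv2.imwrite('pics/v8.png',np.hstack([crop(im2,110,80,280,240,1.5),crop(im,130,170,90,90,4)[:360]]))
E
```

```text
[ 0.50233143 -0.00838091  0.19991712] [-1.05890977  0.04841894 -0.43478049] 29.2
```

View pics/v8.png

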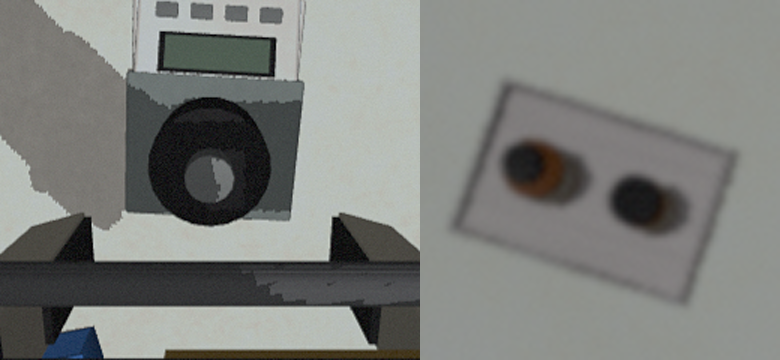

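The shield sits flat and centred round the collar, its knob at (209,179). Both bottles stand upright on the tray at (532,165) and (640,200). Now I'll return them.

Request:
arm_command(plan=[[[0,0,-0.17],[-3,25,0],1],[[0,0,-0.34],[-6,50,0],1],[[0,0,-0.51],[-9,75,0],1],[[0,0,-0.68],[-12,105,0],1],[[0,0,-0.85],[-15,135,0],1]])

```text
clock: 29.92
tcp_pos: [0.4844, 0.1267, 0.1957]
ee_rot: [-179.9, -0.0, 120.2]
wrist_force: [0.9, 0.1, -0.5]
gripper_width: 0.092
grasp_force: 0.0
```

Request:
arm_command(plan=[[[0,0,-0.17],[-3,30,0],1],[[0,0,-0.34],[-6,60,0],1],[[0,0,-0.51],[-9,90,0],1],[[0,0,-0.68],[-13.5,112,0],1],[[0,0,-0.721],[-13.5,112,0],1]])

```text
clock: 30.55
tcp_pos: [0.4704, 0.24, 0.196]
ee_rot: [-179.9, 0.0, 79.4]
wrist_force: [0.2, 0.2, 0.1]
gripper_width: 0.0917
grasp_force: 0.0
```

Request:
arm_command(plan=[[[0,0,0],[0,0,0],1],[[0,0,0],[0,0,0],1]])

```text
clock: 30.8
tcp_pos: [0.4721, 0.2367, 0.1963]
ee_rot: [-180.0, 0.1, 79.2]
wrist_force: [-0.1, -0.2, -0.1]
gripper_width: 0.092
grasp_force: 0.0
```

```bash
python3 - <<'E'
from h import *
s=readout.sense();print(s['tcp_pos'],s['ee_rot'],s['q'].round(),s['clock'])
c=lambda p,o,k:np.array(o)+(np.array(p)+.5)/k-.5
T=cal('top')
for p,z in[((524-420,161),.107),((635-420,199),.089)]: print(at(T,c(p,(130,170),4),z)*1000)
E
```

```text
[0.47211592 0.23668507 0.19628061] [-1.79969612e+02  5.65945618e-02  7.91660099e+01] [  8.  23. -46. 108.  20.  57. -58.] 30.8
[497.12308573 316.15215715 107.        ]
[471.71683253 233.29468719  89.        ]
```

Request:
arm_command(plan=[[[0,0,0],[0,1,-40],1],[[0,0,0],[0,1,-90],1],[[0,0,0],[0,1,-130],1],[[0,0,0],[0,1,-147],1],[[0,0,0],[0,1,-147],1]], squeeze=25)

```text
clock: 31.42
tcp_pos: [0.4715, 0.2386, 0.0491]
ee_rot: [-179.9, 0.0, 79.2]
wrist_force: [0.1, -0.4, 0.3]
gripper_width: 0.0917
grasp_force: 0.0
```

Request:
arm_command(plan=[[[0,0,0],[0,0,0],1],[[0,0,0],[0,0,0],0.3],[[0,0,0],[0,0,0],0.3],[[0,0,0],[0,0,0],0.3],[[0,0,0],[0,0,0],0.3]])

```text
clock: 32.05
tcp_pos: [0.472, 0.2392, 0.0499]
ee_rot: [180.0, -0.0, 79.2]
wrist_force: [0.5, -0.5, 0.5]
gripper_width: 0.0561
grasp_force: 0.0
```

Request:
arm_command(plan=[[[0,0,0],[0,0,0],0.3],[[0,0,0],[0,0,0],0.3],[[0,0,0],[0,0,0],0.3]])

```text
clock: 32.42
tcp_pos: [0.4719, 0.2392, 0.0497]
ee_rot: [180.0, -0.0, 79.2]
wrist_force: [0.1, 0.3, 1.1]
gripper_width: 0.0412
grasp_force: 25.0
```

Request:
arm_command(plan=[[[0,0,0],[0,0,20],0.3],[[0,0,0],[0,0,50],0.3],[[0,0,0],[0,0,90],0.3],[[0,0,0],[0,0,130],0.3],[[0,0,0],[0,0,150],0.3]])

```text
clock: 33.05
tcp_pos: [0.4727, 0.24, 0.2028]
ee_rot: [179.8, -0.1, 79.2]
wrist_force: [0.1, -0.1, -0.7]
gripper_width: 0.0416
grasp_force: 25.0
```

Request:
arm_command(plan=[[[0,0,0],[2,-30,0],0.3],[[0,0,0],[5,-80,0],0.3],[[0,0,0],[9,-135,0],0.3],[[0,0,0],[13,-190,0],0.3],[[0,0,0],[17,-245,0],0.3]])

```text
clock: 33.67
tcp_pos: [0.4884, -0.0076, 0.1998]
ee_rot: [-180.0, 0.0, 79.2]
wrist_force: [1.2, -0.2, -0.9]
gripper_width: 0.0413
grasp_force: 25.0
```

Request:
arm_command(plan=[[[0,0,0],[4,-55,0],0.3],[[0,0,0],[8,-110,0],0.3],[[0,0,0],[12,-165,0],0.3],[[0,0,0],[16,-220,0],0.3],[[0,0,0],[19,-275,0],0.3]])

```text
clock: 34.3
tcp_pos: [0.5075, -0.2823, 0.1997]
ee_rot: [-180.0, -0.0, 79.2]
wrist_force: [1.1, -0.1, -0.9]
gripper_width: 0.0412
grasp_force: 25.0
```

Request:
arm_command(plan=[[[0,0,0],[2,-40,0],0.3],[[0,0,0],[3.5,-69.5,0],0.3],[[0,0,0],[3.5,-69.5,-20],0.3],[[0,0,0],[3.5,-69.5,-60],0.3],[[0,0,0],[3.5,-69.5,-100],0.3]])

```text
clock: 34.92
tcp_pos: [0.5111, -0.3485, 0.098]
ee_rot: [-180.0, -0.1, 79.2]
wrist_force: [-0.2, -0.5, -0.8]
gripper_width: 0.041
grasp_force: 25.0
```

Request:
arm_command(plan=[[[0,0,0],[0,0,0],0.3],[[0,0,0],[0,0,0],0.3]])

```text
clock: 35.17
tcp_pos: [0.5122, -0.3494, 0.1006]
ee_rot: [180.0, -0.0, 79.2]
wrist_force: [0.3, 0.4, -0.8]
gripper_width: 0.0415
grasp_force: 25.0
```

Request:
arm_command(plan=[[[0,0,0],[-0.5,-1,-15],0.3],[[0,0,0],[-0.5,-1,-30],0.3],[[0,0,0],[-0.5,-1,-40],0.3],[[0,0,0],[-0.5,-1,-46],0.3],[[0,0,0],[-0.5,-1,-48],0.3]])

```text
clock: 35.8
tcp_pos: [0.5107, -0.351, 0.0511]
ee_rot: [-180.0, -0.0, 79.2]
wrist_force: [-0.2, -0.8, -0.4]
gripper_width: 0.0416
grasp_force: 25.0
```

Request:
arm_command(plan=[[[0,0,0],[0,0,-1],0.3],[[0,0,0],[0,0,-1],0.3],[[0,0,0],[0,0,-1],0.3]])

```text
clock: 36.17
tcp_pos: [0.5111, -0.3514, 0.0511]
ee_rot: [180.0, 0.0, 79.2]
wrist_force: [-0.2, -0.5, -0.9]
gripper_width: 0.0415
grasp_force: 25.0
```

Request:
arm_command(plan=[[[0,0,0],[0,0,-0.5],0.5],[[0,0,0],[0,0,-0.5],0.8],[[0,0,0],[0,0,-0.5],1],[[0,0,0],[0,0,-0.5],1],[[0,0,0],[0,0,-0.5],1]])

```text
clock: 36.8
tcp_pos: [0.5109, -0.3513, 0.0502]
ee_rot: [180.0, -0.0, 79.2]
wrist_force: [0.4, -0.7, -0.2]
gripper_width: 0.0812
grasp_force: 0.0
```

Request:
arm_command(plan=[[[0,0,0],[0,0,0],1],[[0,0,0],[0,0,40],1],[[0,0,0],[0,0,95],1],[[0,0,0],[0,0,150],1],[[0,0,0],[-1,40,150],1]])

```text
clock: 37.42
tcp_pos: [0.5124, -0.3159, 0.2054]
ee_rot: [179.5, 0.3, 78.8]
wrist_force: [-0.2, 0.9, -0.2]
gripper_width: 0.0918
grasp_force: 0.0
```

Request:
arm_command(plan=[[[0,0,0],[-1,60,0],1],[[0,0,0],[-3,120,0],1],[[0,0,0],[-4,180,0],1],[[0,0,0],[-5,240,0],1],[[0,0,0],[-6,300,0],1]])

```text
clock: 38.05
tcp_pos: [0.5037, -0.0095, 0.2005]
ee_rot: [179.9, 0.0, 79.2]
wrist_force: [0.3, 0.3, -0.5]
gripper_width: 0.0919
grasp_force: 0.0
```

Request:
arm_command(plan=[[[0,0,0],[-1,60,0],1],[[0,0,0],[-3,120,0],1],[[0,0,0],[-4,180,0],1],[[0,0,0],[-5,240,0],1],[[0,0,0],[-6,290,0],1]])

```text
clock: 38.67
tcp_pos: [0.4974, 0.2813, 0.2005]
ee_rot: [180.0, -0.0, 79.2]
wrist_force: [1.2, -1.5, 0.9]
gripper_width: 0.092
grasp_force: 0.0
```

Request:
arm_command(plan=[[[0,0,0],[-1,41,0],1],[[0,0,0],[-1,41,0],1],[[0,0,0],[-1,41,0],1],[[0,0,0],[-1,41,0],1]])

```text
clock: 39.17
tcp_pos: [0.4975, 0.3178, 0.2]
ee_rot: [180.0, 0.1, 79.0]
wrist_force: [-0.1, -0.3, -0.9]
gripper_width: 0.0918
grasp_force: 0.0
```

Request:
arm_command(plan=[[[0,0,0],[-0.5,1.3,-40],1],[[0,0,0],[-0.5,1.3,-85],1],[[0,0,0],[-0.5,1.3,-120],1],[[0,0,0],[-0.5,1.3,-138],1],[[0,0,0],[-0.5,1.3,-142],1]], squeeze=30)

```text
clock: 39.8
tcp_pos: [0.4964, 0.32, 0.0576]
ee_rot: [-179.9, 0.1, 79.1]
wrist_force: [0.1, 0.9, 0.2]
gripper_width: 0.0922
grasp_force: 0.0
```

Request:
arm_command(plan=[[[0,0,0],[0,0,0],1],[[0,0,0],[0,0,0],1]])

```text
clock: 40.05
tcp_pos: [0.4973, 0.3217, 0.0597]
ee_rot: [179.9, -0.1, 79.2]
wrist_force: [-0.4, 0.3, -0.5]
gripper_width: 0.092
grasp_force: 0.0
```

Request:
arm_command(plan=[[[0,0,0],[0,0,0],0.35],[[0,0,0],[0,0,0],0.35],[[0,0,0],[0,0,0],0.35],[[0,0,0],[0,0,0],0.35],[[0,0,0],[0,0,0],0.35]])

```text
clock: 40.67
tcp_pos: [0.4965, 0.321, 0.0582]
ee_rot: [180.0, -0.0, 79.2]
wrist_force: [-0.0, -0.4, -0.5]
gripper_width: 0.0474
grasp_force: 30.0
```

Request:
arm_command(plan=[[[0,0,0],[0,0,0],0.35],[[0,0,0],[0,0,0],0.35]])

```text
clock: 40.92
tcp_pos: [0.4964, 0.321, 0.0582]
ee_rot: [180.0, -0.0, 79.2]
wrist_force: [-0.5, 0.5, -0.5]
gripper_width: 0.0471
grasp_force: 30.0
```

Request:
arm_command(plan=[[[0,0,0],[0,0,20],0.35],[[0,0,0],[0,0,50],0.35],[[0,0,0],[0,0,90],0.35],[[0,0,0],[0,0,130],0.35],[[0,0,0],[0,0,145],0.35]])

```text
clock: 41.55
tcp_pos: [0.4973, 0.3223, 0.2069]
ee_rot: [179.8, -0.2, 79.2]
wrist_force: [0.6, -0.3, -2.1]
gripper_width: 0.0471
grasp_force: 30.0
```

Request:
arm_command(plan=[[[0,0,0],[2,-30,0],0.35],[[0,0,0],[5,-80,0],0.35],[[0,0,0],[8,-130,0],0.35],[[0,0,0],[11,-180,0],0.35],[[0,0,0],[14,-230,0],0.35]])

```text
clock: 42.18
tcp_pos: [0.5097, 0.0892, 0.2029]
ee_rot: [-180.0, 0.0, 79.2]
wrist_force: [-0.4, -0.2, -1.8]
gripper_width: 0.0473
grasp_force: 30.0
```

Request:
arm_command(plan=[[[0,0,0],[3,-55,0],0.35],[[0,0,0],[7,-110,0],0.35],[[0,0,0],[10,-165,0],0.35],[[0,0,0],[14,-220,0],0.35],[[0,0,0],[17,-270,0],0.35]])

```text
clock: 42.8
tcp_pos: [0.5267, -0.1811, 0.2029]
ee_rot: [-180.0, 0.0, 79.1]
wrist_force: [0.3, -0.1, -1.9]
gripper_width: 0.0473
grasp_force: 30.0
```

Request:
arm_command(plan=[[[0,0,0],[2,-40,0],0.35],[[0,0,0],[4,-73,0],0.35],[[0,0,0],[4,-73,-20],0.35],[[0,0,0],[4,-73,-60],0.35],[[0,0,0],[4,-73,-95],0.35]])

```text
clock: 43.42
tcp_pos: [0.5305, -0.2503, 0.1062]
ee_rot: [-179.9, -0.1, 79.2]
wrist_force: [0.5, -0.2, -1.8]
gripper_width: 0.0473
grasp_force: 30.0
```

Request:
arm_command(plan=[[[0,0,0],[0,0,0],0.35],[[0,0,0],[0,0,0],0.35],[[0,0,0],[0,0,0],0.35]])

```text
clock: 43.8
tcp_pos: [0.5327, -0.252, 0.1099]
ee_rot: [179.8, 0.0, 79.2]
wrist_force: [0.4, 0.3, -1.3]
gripper_width: 0.0474
grasp_force: 30.0
```

```bash
python3 - <<'E'
from h import *
s=readout.sense();print(s['tcp_pos'],s['ee_rot'],s['clock'])
im=cv2.cvtColor(eyes.grab_frame('side'),cv2.COLOR_RGB2BGR)
im2=cv2.cvtColor(eyes.grab_frame('wrist'),cv2.COLOR_RGB2BGR)
cv2.imwrite('pics/v9.png',np.hstack([crop(im2,50,60,400,320,1),crop(im,190,210,100,80,4)]))
E
```

```text
[ 0.53266196 -0.25199843  0.10992466] [1.79844735e+02 3.72521387e-02 7.91987720e+01] 43.8
```

View pics/v9.png

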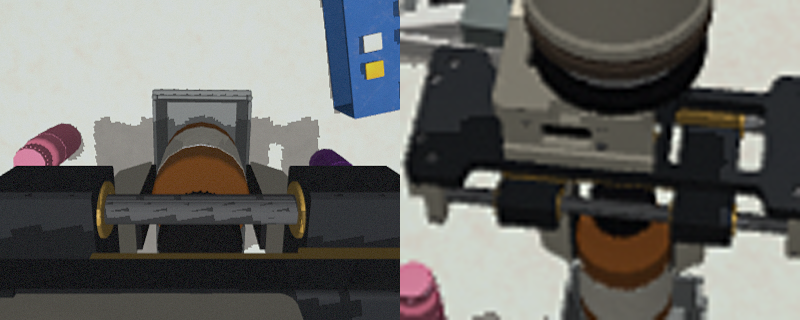

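The bottle hangs upright, centred laterally over its pocket: rim from 152 to 253, bottle at about 202. I'll lower it in.

Request:
arm_command(plan=[[[0,0,0],[0,0,-15],0.35],[[0,0,0],[0,0,-28],0.35],[[0,0,0],[0,0,-38],0.35],[[0,0,0],[0,0,-44],0.35],[[0,0,0],[0,0,-46],0.35]])

```text
clock: 44.52
tcp_pos: [0.5312, -0.2517, 0.0615]
ee_rot: [-180.0, -0.0, 79.2]
wrist_force: [-0.4, -0.1, -0.8]
gripper_width: 0.0472
grasp_force: 30.0
```

Request:
arm_command(plan=[[[0,0,0],[0,0,-1],0.35],[[0,0,0],[0,0,-2],0.35],[[0,0,0],[0,0,-2],0.35]])

```text
clock: 44.9
tcp_pos: [0.5315, -0.2521, 0.0605]
ee_rot: [180.0, 0.0, 79.2]
wrist_force: [-0.6, -0.7, -1.1]
gripper_width: 0.0475
grasp_force: 30.0
```

Request:
arm_command(plan=[[[0,0,0],[0,0,-1],0.35],[[0,0,0],[0,0,-1.5],0.35],[[0,0,0],[0,0,-1.5],0.35]])

```text
clock: 45.28
tcp_pos: [0.5316, -0.2521, 0.0591]
ee_rot: [180.0, 0.0, 79.2]
wrist_force: [-0.1, -0.2, 2.2]
gripper_width: 0.0473
grasp_force: 30.0
```

Request:
arm_command(plan=[[[0,0,0],[0,0,0],0.5],[[0,0,0],[0,0,0],0.8],[[0,0,0],[0,0,0],1],[[0,0,0],[0,0,0],1],[[0,0,0],[0,0,0],1]])

```text
clock: 45.9
tcp_pos: [0.5313, -0.2519, 0.0586]
ee_rot: [-180.0, -0.0, 79.2]
wrist_force: [0.1, 0.4, -0.4]
gripper_width: 0.0823
grasp_force: 0.0
```

Request:
arm_command(plan=[[[0,0,0],[0,0,0],1],[[0,0,0],[0,0,40],1],[[0,0,0],[0,0,100],1],[[0,0,0],[0,0,160],1],[[0,0,0],[-20,-40,185],1]])

```text
clock: 46.52
tcp_pos: [0.5154, -0.2884, 0.2485]
ee_rot: [179.6, -0.0, 79.6]
wrist_force: [-0.6, -1.9, 0.1]
gripper_width: 0.0916
grasp_force: 0.0
```

Request:
arm_command(plan=[[[0,0,0],[-30,-30,0],1],[[0,0,0],[-60,-60,0],1],[[0,0,0],[-90,-90,0],1],[[0,0,0],[-100,-100,0],1],[[0,0,0],[-100,-100,0],1]])

```text
clock: 47.15
tcp_pos: [0.4109, -0.3924, 0.2437]
ee_rot: [180.0, -0.0, 79.1]
wrist_force: [0.1, 0.7, 0.0]
gripper_width: 0.0917
grasp_force: 0.0
```

```bash
python3 - <<'E'
from h import *
s=readout.sense();print(s['tcp_pos'],s['ee_rot'],s['clock'])
im=cv2.cvtColor(eyes.grab_frame('side'),cv2.COLOR_RGB2BGR)
t=cv2.cvtColor(eyes.grab_frame('top'),cv2.COLOR_RGB2BGR)
cv2.imwrite('pics/v10.png',np.hstack([crop(im,160,80,170,280,2),crop(t,120,120,280,140,1.6).copy() if 0 else cv2.copyMakeBorder(crop(t,130,120,270,140,1.7),0,560-238,0,0,cv2.BORDER_CONSTANT)]))
E
```

```text
[ 0.41092113 -0.39243476  0.24369588] [ 1.79997893e+02 -7.61291043e-03  7.90606726e+01] 47.15
```

View pics/v10.png

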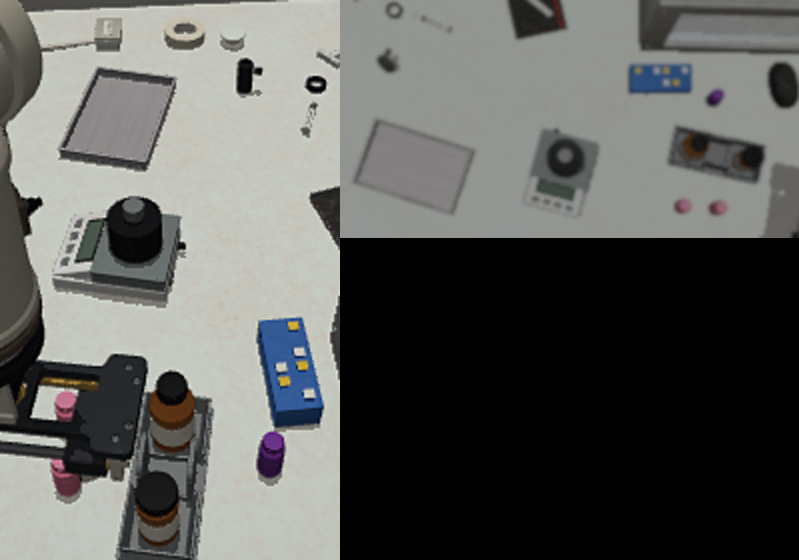

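The final view shows the large bottle (172,410) and the little bottle (157,505) upright in their own pockets, and the shield flat on the photometer (134,230). The tray is empty, and the post holder, rack and look-alikes are untouched. Handing in.

```bash
python3 -c "
from bench import robot
print(robot.hand_in())"
```

```text
the job is handed in; nothing more can be done
None
```

The job is done and handed in after 47 s on the robot's clock: the vial stands upright in the photometer's well under the shield, and both bottles are back in their own ends of the caddy.

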